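# Tighten the loose jar cap, then shelve the jar

### The job

One of the two square glass jars in the orange grip cradle has a loose cap: the white bar on its cap is turned away from the red mark on the jar. While that jar sits in the cradle, turn its cap clockwise (seen from above) until it is fully tight, white bar at the red mark; then lift the jar out and stand it upright in the blue tray, setting it down gently. Leave the other jar and its cap as they are.

Things in the scene. Friction and masses are not known exactly. Their poses are not given: they have to be found in the camera images.
- jar_a: One of two alike loose glass jars, 64 x 64 mm, 85 mm tall, about 0.27 kg. Origin: centre of its underside, z up. Clear neck 40 mm across from 85 to 97 mm up; centred on it a round dark blue cap, 48 mm across, from 97 to 119 mm above the origin, by which the jar can be lifted. Red mark on the shoulder on its +x side.
- jar_b: The other jar, same make, sizes and axes; the caps tell which is loose. Each jar stands in a square pocket of the orange cradle (fixed), 68 mm wide, 20 mm deep, pockets 130 mm apart; a pocket lets its jar turn about 4 degrees either way, then holds it, and it lifts straight out.
- cap_a (a joint): Angle of jar_a's cap, rad. 0: fully tight, against its stop, white bar on the cap (centre to rim) pointing to the red mark. Grows anticlockwise seen from above; a loose cap reads about 0.6 to 1.2. It turns against a light friction of 0.08 N m, does not rise, stays where left and never comes off.
- cap_b (a joint): Angle of jar_b's cap, same meaning.
- tray: Blue open tray, 160 x 160 mm, 20 mm high, fixed to the shelf, walls and floor 4 mm thick. Origin at the centre of its underside, z up, sides along its x and y; the floor inside is 152 x 152 mm, 4 mm above the origin.

How it is judged:
By the outcome, as a careful person would: the job done as asked, in the order asked, and still so for the second after the job is handed in, with the robot touching nothing.
It also fails if it takes over 42 s, if anything falls off the work surface, if the arm or the gripper's body presses on something with over 40 N, if the wrist force passes 120 N, or if a joint passes its speed limit or range.

### The arm

A 6-joint arm with a two-finger parallel gripper is mounted at the origin on the work surface. World frame = base frame: x ahead of the robot, y to its left, z up, the work surface at z = 0. Lengths are in m, angles in rad, forces in N, time in s.
With the tool pointing down it reaches from about 0.35 to 0.725 m from the base axis. Payload 4.3 kg.
Tool frame: the origin (TCP) lies at the very end of the fingers, on their centre line; the grasp point (between the pads) lies 19 mm behind it; z points along the fingers, y is the line along which they close (so a half turn about z gives the same grasp; the last joint's range is limited). The gripper opens to 85 mm and grips with 20 to 120 N. Pads are 22 mm wide; open, the fingers measure 114 mm over their backs; the gripper's body (76 mm by 85 mm) begins 54 mm behind the grasp point. The pads swing forward as they close: fully open they stand 13 mm farther back than shut.
Start: joints at [1.164, 0.377, 0.081, 1.274, 0, 1.46], TCP at [0.168, 0.55, 0.231] pointing down, gripper open.
Joint ranges: [-2.72, 2.72], [-0.84, 1.66], [-1.02, 1.22], [-1.77, 2.12], [-1.37, 1.28], [-3.14, 3.14]. Speed limits (rad/s): [2.57, 2.57, 3.14, 3.14, 3.14, 3.14].

### API

Orientations are given as a unit quaternion [w, x, y, z].
In Python, from bench import manip, viewer gives the robot as it stands.
- The arm moves only by the tool jog_arm, never from a script. Its arguments are lists of equal length, an entry for each row: "grip": the finger opening in m, from 0 to 0.0854; "slide": the shift along the tool's x, y, z in m, a list of three; "rotation": the turn, a rotation vector about the tool's x, y, z in rad, a list of three. A call has 1 to 12 rows; each row is the pose to reach, as a shift and turn from the pose commanded when the call began, along the tool's axes at that moment; what a row does not reach only later rows make up. A row lasts 1/10 s, in which the tool goes at most 50 mm and 8.59 degrees, less where a joint would pass 70% of its speed; a pose out of reach is approached as far as the arm can. A call with a gripper value outside its range is refused whole. The fingers move at their own pace and stop on an object; the grip force is fixed at half the most. Time passes only in rows, so rows that repeat a pose let the fingers close. It gives the time, the measured TCP pose, the force, the opening and the grip force at its end, in the units of the state.
- manip.get_state(): the state, without advancing time (a new reading comes with each control period).
- viewer.read_camera(name): name is "scene" or "top"; returns a dict with "frame" (384x512x3 uint8, red, green, blue), "z_map" (384x512 float32, m along the optical axis (not along the pixel's ray), 0 where there is no reading), "fx", "fy", "cx", "cy" (pixels), "R" (3x3) and "t" (3): a world point X has camera coordinates R X + t. Camera axes: x right, y down, z forward; pixel columns grow to the right and rows downward; lengths in m; the calibration is good to about 2 mm. A picture is of the moment at which its call begins.
- manip.job_done(): hands the job in; it is judged then, once.
The state is a dict: "time_s": time; "qpos": joint angles; "joint_vel": joint speeds; "joint_efforts": joint torques, N m; "tool_pos": TCP position; "orientation": TCP orientation; "force": force on the tool from outside, world axes, zero at the start; "wrist_torque": the same for the moment, N m; "gripper_width": opening from 0.0 (shut) to 1.0 (fully open); "finger_force": force on a finger pad.
Only numpy, scipy, OpenCV 4.12 (cv2) and the standard library are available. Lean on these libraries where they do the work, as an engineer would, in place of code of your own. Each camera call takes 0.05 s, during which the arm holds its last target. There are 200 camera calls.

## Working session

There is one attempt and no reset: what is moved stays moved. The work goes in short steps, Python scripts to look and compute and a tool call to move; the robot and the scene stay as the last step left them, time stands still between calls to the robot, and variables do not carry over. Pictures are saved under pics/ and viewed, at most 10 in all, crops included, and the job is handed in when it is done.

Besides the shell and the picture viewer there is one more tool, called after "Call:" by a JSON object that holds its "fn" and its "kwargs", one argument or row to a line. jog_arm: Moves the arm, as the interface text tells. Its arguments: {"type":"object","properties":{"grip":{"type":"array"},"slide":{"type":"array"},"rotation":{"type":"array"}},"required":["grip","slide","rotation"]}

```bash
mkdir -p pics
python3 - <<'E'
from bench import manip, viewer
import cv2,numpy as np
s=manip.get_state(); print(s)
ims=[]
for n in("top","scene"):
    c=viewer.read_camera(n); np.savez(f"{n}.npz",**c); ims.append(cv2.cvtColor(c["frame"],cv2.COLOR_RGB2BGR))
    print(n,c["fx"],c["cx"],c["cy"],c["R"],c["t"]); cv2.imwrite(f"pics/{n}1.png",ims[-1])
E
```

```text
{'time_s': 0.0, 'qpos': array([ 1.16368612e+00,  3.78071464e-01,  7.96309618e-02,  1.27441401e+00,
       -5.11497341e-06,  1.46050066e+00]), 'joint_vel': array([-1.54841263e-03,  1.03374596e-03,  2.31782369e-03, -2.01174809e-04,
       -6.58851356e-05,  1.63664495e-05]), 'joint_efforts': array([-4.06095241e-04, -4.63599551e+01,  2.69877613e+01,  2.07231555e-02,
       -2.74171470e-05, -1.05526510e-05]), 'tool_pos': array([0.16790352, 0.54924849, 0.23035806]), 'orientation': array([-2.60796460e-04,  1.47863022e-01,  9.89007314e-01, -9.95498729e-04]), 'force': array([ 0.45794541,  0.12579647, -0.49656768]), 'wrist_torque': array([ 0.00538582, -0.00543551, -0.02387325]), 'finger_force': 0.0, 'gripper_width': 0.9998376443045113}
top 449.0190426460808 254.66548347838713 196.57198493768752 [[-0.01827709 -0.99953157 -0.02454768]
 [-0.98039569  0.02273397 -0.19572289]
 [ 0.19618927  0.02048919 -0.98035196]] [0.01316178 0.55646635 0.79752578]
scene 390.1934441170842 250.16767364883646 190.59123407550334 [[ 0.88017301  0.47424148  0.01976079]
 [ 0.31831594 -0.55887516 -0.76572418]
 [-0.35209436  0.68025993 -0.64286545]] [-0.48322343 -0.10758601  1.00460072]
```

View pics/top1.png

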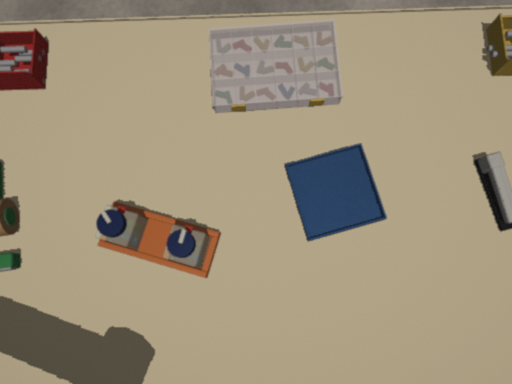

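View pics/scene1.png

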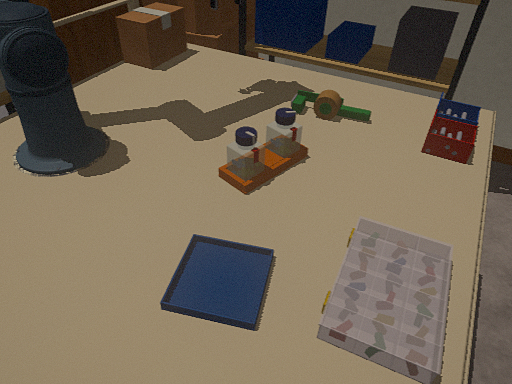

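The top view shows the jar caps at about (111,223) and (181,243), and the tray around (335,192). I'll enlarge the caps and measure them.

```bash
cat > h.py <<'E'
import numpy as np,cv2
def world(c,u,v,h):
    "pixel -> world point on plane z=h"
    R,t=c["R"],c["t"]; d=R.T@np.array([(u-c["cx"])/c["fx"],(v-c["cy"])/c["fy"],1]); o=-R.T@t
    return o+d*(h-o[2])/d[2]
def cloud(c):
    v,u=np.mgrid[:384,:512]; z=c["z_map"].astype(float)
    P=np.stack([(u-c["cx"])/c["fx"]*z,(v-c["cy"])/c["fy"]*z,z],-1)
    W=(P-c["t"])@c["R"]; W[z==0]=np.nan
    return W
def blobs(mask,minA):
    n,l,st,ce=cv2.connectedComponentsWithStats(mask.astype(np.uint8))
    return [l==i for i in range(1,n) if st[i,4]>=minA]
E
python3 - <<'E'
from h import *
c=np.load("top.npz"); f=c["frame"]; W=cloud(c)
b=cv2.cvtColor(f,cv2.COLOR_RGB2BGR)
cv2.imwrite("pics/crop1.png",cv2.resize(b[190:285,85:230],None,fx=5,fy=5,interpolation=cv2.INTER_CUBIC))
hsv=cv2.cvtColor(f,cv2.COLOR_RGB2HSV).astype(int); H,S,V=hsv[...,0],hsv[...,1],hsv[...,2]
blue=(H>100)&(H<135)&(S>110)
for m in blobs(blue,150):
    v,u=np.nonzero(m); print("blue",u.mean(),v.mean(),m.sum(),np.nanmedian(W[m],0))
    r=cv2.minAreaRect(np.c_[u,v].astype(np.float32)); print([world(c,*p,0.02 if m.sum()>2000 else .12).round(4) for p in cv2.boxPoints(r)])
top=(W[...,2]>.105)&(W[...,2]<.16)&(np.arange(384)[:,None]>190)&(np.arange(512)<235)
for m in blobs(top,50):
    p=W[m];print("cap",m.sum(),p.mean(0),np.median(p,0),p.min(0),p.max(0))
red=((H<6)|(H>172))&(S>150)&(V>70)
for m in blobs(red,4):
    v,u=np.nonzero(m)
    if 80<u.mean()<230 and v.mean()>190: print("red",u.mean(),v.mean(),m.sum(),np.nanmedian(W[m],0))
orange=(H>=6)&(H<14)&(S>170)
for m in blobs(orange,100):
    v,u=np.nonzero(m); q=W[m]; print("or",np.nanmedian(q,0)); r=cv2.minAreaRect(np.c_[u,v].astype(np.float32)); print([world(c,*p,0.02).round(4) for p in cv2.boxPoints(r)])
E
```

```text
blue 334.6693509421807 191.6743436946368 6209 [ 0.57294827 -0.1580063   0.00496275]
[array([ 0.6281, -0.0601,  0.02  ]), array([ 0.6707, -0.2192,  0.02  ]), array([ 0.5157, -0.251 ,  0.02  ]), array([ 0.4753, -0.0972,  0.02  ])]
blue 111.88453159041394 223.9847494553377 459 [0.49871769 0.24741961 0.12437021]
[array([0.5242, 0.2758, 0.12  ]), array([0.5232, 0.2298, 0.12  ]), array([0.4809, 0.2282, 0.12  ]), array([0.4819, 0.2737, 0.12  ])]
blue 180.59360730593608 244.7579908675799 438 [0.46092948 0.1292737  0.12442667]
[array([0.4487, 0.155 , 0.12  ]), array([0.4893, 0.1467, 0.12  ]), array([0.4787, 0.103 , 0.12  ]), array([0.4384, 0.1117, 0.12  ])]
cap 669 [0.50236581 0.25106323 0.12310682] [0.50215796 0.25059994 0.12431749] [0.4794646  0.22949696 0.10506813] [0.52678377 0.2770475  0.129559  ]
cap 651 [0.46414309 0.12868653 0.12371722] [0.46439942 0.12806086 0.12442667] [0.44133582 0.10641729 0.10536051] [0.48900415 0.15396911 0.12881304]
red 121.58823529411765 208.2941176470588 34 [0.5332477  0.24325481 0.09311363]
red 188.9375 227.5625 32 [0.49587265 0.11979847 0.0930621 ]
or [0.47365792 0.19233287 0.02545115]
[array([0.4746, 0.3088, 0.02  ]), array([0.5615, 0.2872, 0.02  ]), array([0.4938, 0.0731, 0.02  ]), array([0.4099, 0.0981, 0.02  ])]
```

View pics/crop1.png

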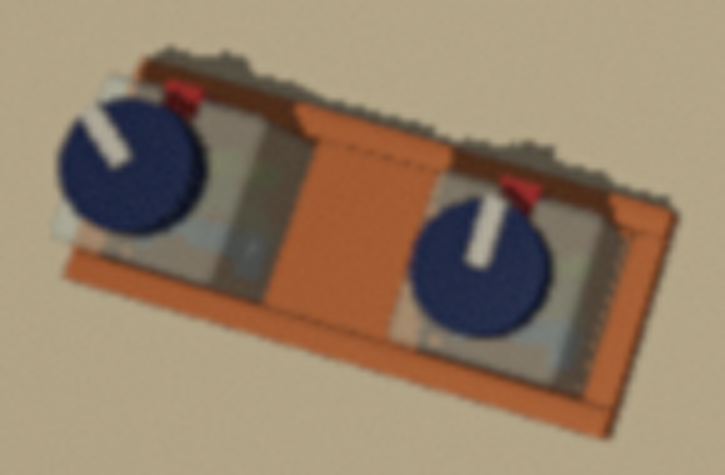

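The left jar (y≈0.25) is loose, with its bar turned about 0.95 rad anticlockwise of its red mark. Cap a is at about (0.502, 0.251) with its top at 0.124. The caps are 128 mm apart against 130 stated. The tray centre is at about (0.573, -0.157), with its floor at about 0.005. I'll move above cap a.

Call:
{"fn": "jog_arm", "kwargs": {
  "grip": [0.085,0.085,0.085,0.085,0.085,0.085,0.085,0.085,0.085,0.085,0.085,0.085],
  "slide": [
    [-0.02,-0.01,0],
    [-0.06,-0.028,0],
    [-0.1,-0.046,0],
    [-0.14,-0.065,0],
    [-0.18,-0.083,0],
    [-0.22,-0.102,0],
    [-0.26,-0.12,0],
    [-0.3,-0.139,0],
    [-0.34,-0.157,0],
    [-0.38,-0.176,0],
    [-0.4,-0.185,0.02],
    [-0.407,-0.188,0.05]
  ],
  "rotation": [
    [0,0,0],
    [0,0,0],
    [0,0,0],
    [0,0,0],
    [0,0,0],
    [0,0,0],
    [0,0,0],
    [0,0,0],
    [0,0,0],
    [0,0,0],
    [0,0,0],
    [0,0,0]
  ]
}}

```text
time_s: 1.3
tool_pos: [0.5059, 0.2495, 0.1821]
orientation: [0.002, 0.15, 0.989, 0.001]
force: [-0.0, 0.4, -0.6]
gripper_width: 0.997
finger_force: 0.0
```

Call:
{"fn": "jog_arm", "kwargs": {
  "grip": [0.085,0.085],
  "slide": [
    [0,0,0],
    [0,0,0]
  ],
  "rotation": [
    [0,0,0],
    [0,0,0]
  ]
}}

```text
time_s: 1.5
tool_pos: [0.5012, 0.2509, 0.1808]
orientation: [-0.001, 0.148, 0.989, -0.001]
force: [-0.2, 0.1, 0.1]
gripper_width: 0.997
finger_force: 0.0
```

Call:
{"fn": "jog_arm", "kwargs": {
  "grip": [0.085,0.085,0.085,0.085,0.085,0.085],
  "slide": [
    [0,0,0.02],
    [0,0,0.045],
    [0,0,0.065],
    [0,0,0.08],
    [0,0,0.086],
    [0,0,0.086]
  ],
  "rotation": [
    [0,0,0],
    [0,0,0],
    [0,0,0],
    [0,0,0],
    [0,0,0],
    [0,0,0]
  ]
}}

```text
time_s: 2.1
tool_pos: [0.502, 0.2518, 0.0959]
orientation: [0.0, 0.147, 0.989, 0.0]
force: [-1.3, 0.4, 0.4]
gripper_width: 0.997
finger_force: 0.0
```

Run:
```python
from bench import manip, viewer
import cv2,numpy as np
c=viewer.read_camera("scene"); b=cv2.cvtColor(c["frame"],cv2.COLOR_RGB2BGR)
cv2.imwrite("pics/desc.png",cv2.resize(b[40:200,190:330],None,fx=3.7,fy=3.7,interpolation=cv2.INTER_CUBIC))
s=manip.get_state(); print(s["tool_pos"],s["force"],s["wrist_torque"],s["qpos"])
```

```text
[0.5026707  0.25183738 0.09651144] [ 0.50917678 -0.01981908  0.37431652] [ 0.0433764 -0.0086831 -0.0094691] [ 3.51541980e-01  4.25455353e-01 -2.06414496e-01  9.37556761e-01
  1.38835300e-04  6.47385782e-01]
```

View pics/desc.png

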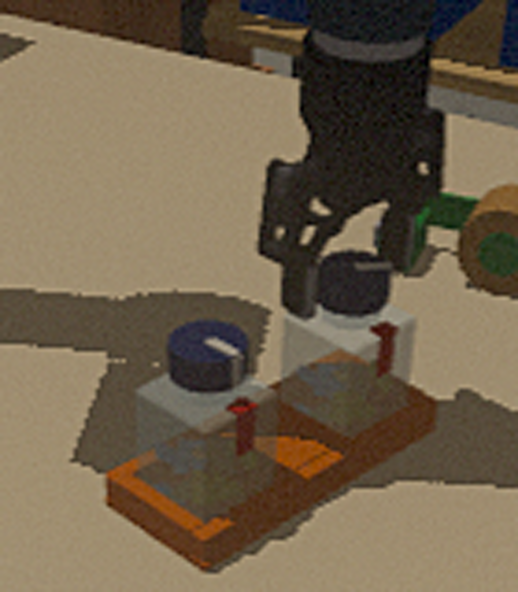

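The fingers straddle the loose cap (about (352,285) in the crop), with a fingertip at about (300,310), just above the shoulder. I'll close.

Call:
{"fn": "jog_arm", "kwargs": {
  "grip": [0.06,0.05,0.04,0.04,0.04,0.04,0.04],
  "slide": [
    [0,0,0],
    [0,0,0],
    [0,0,0],
    [0,0,0],
    [0,0,0],
    [0,0,0],
    [0,0,0]
  ],
  "rotation": [
    [0,0,0],
    [0,0,0],
    [0,0,0],
    [0,0,0],
    [0,0,0],
    [0,0,0],
    [0,0,0]
  ]
}}

```text
time_s: 2.85
tool_pos: [0.5034, 0.2519, 0.0966]
orientation: [0.001, 0.148, 0.989, 0.001]
force: [-2.2, 1.1, 5.1]
gripper_width: 0.546
finger_force: 61.1
```

Run:
```python
from bench import manip
s=manip.get_state(); print(s["tool_pos"],s["orientation"],s["force"],s["wrist_torque"],s["finger_force"],s["gripper_width"])
```

```text
[0.50341786 0.25189763 0.09663372] [0.00103412 0.14775127 0.98902337 0.00112458] [-2.22430752  1.12992047  5.09888417] [ 0.31534382  0.09961238 -0.03480617] 61.077836751937866 0.5462078255916973
```

Call:
{"fn": "jog_arm", "kwargs": {
  "grip": [0.04,0.04,0.04,0.04,0.04,0.04,0.04,0.04,0.04],
  "slide": [
    [0,0,0],
    [0,0,0],
    [0,0,0],
    [0,0,0],
    [0,0,0],
    [0,0,0],
    [0,0,0],
    [0,0,0],
    [0,0,0]
  ],
  "rotation": [
    [0,0,0.1],
    [0,0,0.2],
    [0,0,0.3],
    [0,0,0.4],
    [0,0,0.5],
    [0,0,0.6],
    [0,0,0.7],
    [0,0,0.8],
    [0,0,0.8]
  ]
}}

```text
time_s: 3.75
tool_pos: [0.5033, 0.2519, 0.0967]
orientation: [0.0, 0.522, 0.853, 0.001]
force: [0.2, 1.6, 6.8]
gripper_width: 0.549
finger_force: 61.1
```

```bash
cat > look.py <<'E'
import sys
from bench import manip, viewer
from h import *
s=manip.get_state(); print(s["tool_pos"],s["force"],s["wrist_torque"],s["finger_force"],s["gripper_width"])
o=s["orientation"]; print("tool y yaw",2*np.arctan2(o[2],o[1])-np.pi/2)
for n in("top","scene"):
    c=viewer.read_camera(n); np.savez(n+"2.npz",**c)
    cv2.imwrite(f"pics/{sys.argv[1]}_{n}.png",cv2.cvtColor(c["frame"],cv2.COLOR_RGB2BGR))
E
python3 look.py t1
```

```text
[0.50327791 0.25189342 0.09666066] [0.23255934 1.570848   6.78857504] [ 0.28729976  0.38811702 -0.11816497] 61.12451791763306 0.5488080394785889
tool y yaw 0.47239765487361307
```

The torque (about -0.12) is friction only so far, so I'll continue in smaller steps.

Call:
{"fn": "jog_arm", "kwargs": {
  "grip": [0.04,0.04,0.04],
  "slide": [
    [0,0,0],
    [0,0,0],
    [0,0,0]
  ],
  "rotation": [
    [0,0,0.05],
    [0,0,0.1],
    [0,0,0.1]
  ]
}}

```text
time_s: 4.15
tool_pos: [0.5032, 0.252, 0.0967]
orientation: [0.0, 0.564, 0.826, 0.001]
force: [-0.9, 1.6, 6.5]
gripper_width: 0.541
finger_force: 61.1
```

```bash
python3 look.py t2
```

```text
[0.50318435 0.25198593 0.09667357] [-0.89425393  1.61311872  6.53414625] [ 0.34746254  0.44593025 -0.10082503] 61.127060651779175 0.540593074458472
tool y yaw 0.3732976585925969
```

Call:
{"fn": "jog_arm", "kwargs": {
  "grip": [0.04,0.04,0.04],
  "slide": [
    [0,0,0],
    [0,0,0],
    [0,0,0]
  ],
  "rotation": [
    [0,0,0.03],
    [0,0,0.06],
    [0,0,0.06]
  ]
}}

```text
time_s: 4.55
tool_pos: [0.5037, 0.2522, 0.0967]
orientation: [0.0, 0.587, 0.809, 0.002]
force: [1.7, 2.0, 6.3]
gripper_width: 0.549
finger_force: 61.0
```

```bash
python3 look.py t3
```

```text
[0.50374733 0.25218451 0.09667218] [1.66184553 1.98169238 6.34103237] [0.48953662 0.2028948  0.56615244] 60.97995400428772 0.5485742993443518
tool y yaw 0.3153902708242693
```

Torque jumped to +0.57 N m after 0.96 rad, which looks like the stop. I'll add one small push to confirm.

Call:
{"fn": "jog_arm", "kwargs": {
  "grip": [0.04,0.04],
  "slide": [
    [0,0,0],
    [0,0,0]
  ],
  "rotation": [
    [0,0,0.03],
    [0,0,0.03]
  ]
}}

```text
time_s: 4.85
tool_pos: [0.5035, 0.2527, 0.0967]
orientation: [0.0, 0.599, 0.801, 0.002]
force: [0.1, 3.5, 5.6]
gripper_width: 0.542
finger_force: 61.0
```

```bash
python3 look.py t4
```

```text
[0.5035031  0.25267938 0.09670041] [0.09397102 3.51350168 5.63805479] [0.63666396 0.28180397 0.96501171] 61.00421190261841 0.5424477403282255
tool y yaw 0.2869369338210026
```

Call:
{"fn": "jog_arm", "kwargs": {
  "grip": [0.04,0.04,0.04],
  "slide": [
    [0,0,0],
    [0,0,0],
    [0,0,0]
  ],
  "rotation": [
    [0,0,-0.03],
    [0,0,-0.06],
    [0,0,-0.06]
  ]
}}

```text
time_s: 5.25
tool_pos: [0.5034, 0.2525, 0.0968]
orientation: [0.0, 0.575, 0.818, 0.002]
force: [0.0, 2.7, 6.3]
gripper_width: 0.544
finger_force: 61.1
```

```bash
python3 look.py t5
python3 - <<'E'
import cv2
b=cv2.imread("pics/t5_scene.png")
cv2.imwrite("pics/t5c.png",cv2.resize(b[80:180,210:320],None,fx=5.4,fy=5.4,interpolation=cv2.INTER_CUBIC))
E
```

```text
[0.50344995 0.25245157 0.09675131] [7.26039924e-04 2.67569748e+00 6.31408054e+00] [0.69307027 0.31407086 0.10323142] 61.0848069190979 0.5435869648933969
tool y yaw 0.3450957349918018
```

View pics/t5c.png

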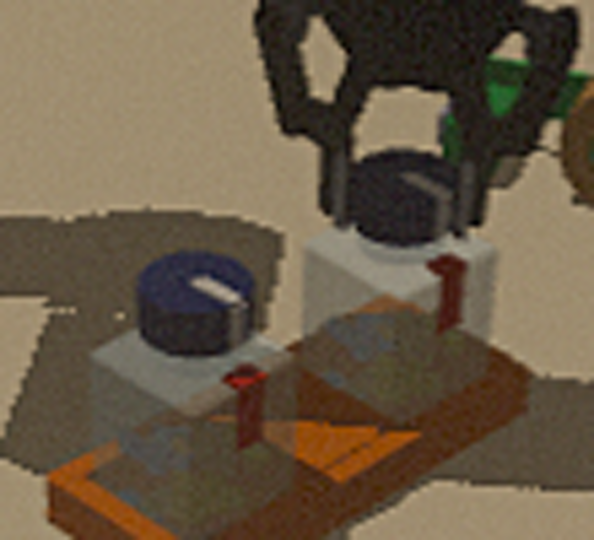

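The white bar on the gripped cap (about (430,185) in the crop) now points at its red mark (448,265), just like the other jar. I'll lift.

Call:
{"fn": "jog_arm", "kwargs": {
  "grip": [0.04,0.04,0.04,0.04,0.04,0.04,0.04,0.04,0.04,0.04],
  "slide": [
    [0,0,-0.005],
    [0,0,-0.015],
    [0,0,-0.025],
    [0,0,-0.04],
    [0,0,-0.06],
    [0,0,-0.085],
    [0,0,-0.11],
    [0,0,-0.135],
    [0,0,-0.15],
    [0,0,-0.15]
  ],
  "rotation": [
    [0,0,0],
    [0,0,0],
    [0,0,0],
    [0,0,0],
    [0,0,0],
    [0,0,0],
    [0,0,0],
    [0,0,0],
    [0,0,0],
    [0,0,0]
  ]
}}

```text
time_s: 6.35
tool_pos: [0.5034, 0.2508, 0.2483]
orientation: [0.002, 0.576, 0.818, 0.001]
force: [-0.9, 0.5, -3.5]
gripper_width: 0.548
finger_force: 62.7
```

```bash
python3 look.py l1
python3 - <<'E'
from bench import manip
import numpy as np
from scipy.spatial.transform import Rotation as R
s=manip.get_state(); o=s["orientation"]; M=R.from_quat([*o[1:],o[0]])
print(s["qpos"],M.inv().apply(np.array([.573,-.157,s["tool_pos"][2]])-s["tool_pos"]),M.as_matrix()[:,2])
E
```

```text
[0.50344903 0.25081101 0.24827105] [-0.92396367  0.5072391  -3.45364814] [ 0.03730086 -0.03923376  0.00454061] 62.68855690956116 0.5479876139921389
tool y yaw 0.343472197794467
[ 3.50213824e-01  3.46315294e-01  7.15715593e-02  1.29659966e+00
 -7.02362866e-04  1.57738479e+00] [-4.07621238e-01 -7.06103064e-02  3.26061924e-04] [-2.72878262e-04 -8.47426282e-04 -9.99999604e-01]
```

View pics/l1_scene.png

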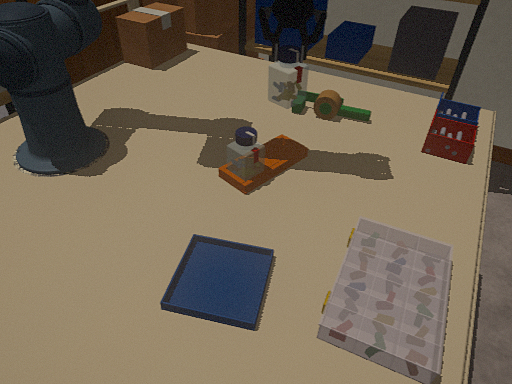

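The jar is lifted clear at about (288,82), and jar b is undisturbed in the cradle. I'll carry it to above the tray.

Call:
{"fn": "jog_arm", "kwargs": {
  "grip": [0.04,0.04,0.04,0.04,0.04,0.04,0.04,0.04,0.04,0.04,0.04,0.04],
  "slide": [
    [-0.01,-0.002,0],
    [-0.03,-0.005,0],
    [-0.06,-0.01,0],
    [-0.1,-0.017,0],
    [-0.14,-0.024,0],
    [-0.18,-0.031,0],
    [-0.22,-0.038,0],
    [-0.26,-0.045,0],
    [-0.3,-0.052,0],
    [-0.34,-0.059,0],
    [-0.37,-0.064,0],
    [-0.39,-0.068,0]
  ],
  "rotation": [
    [0,0,0],
    [0,0,0],
    [0,0,0],
    [0,0,0],
    [0,0,0],
    [0,0,0],
    [0,0,0],
    [0,0,0],
    [0,0,0],
    [0,0,0],
    [0,0,0],
    [0,0,0]
  ]
}}

```text
time_s: 7.65
tool_pos: [0.5687, -0.1421, 0.2436]
orientation: [-0.001, 0.577, 0.817, -0.001]
force: [0.3, -0.3, -3.2]
gripper_width: 0.544
finger_force: 62.6
```

Call:
{"fn": "jog_arm", "kwargs": {
  "grip": [0.04,0.04,0.04,0.04,0.04,0.04,0.04,0.04,0.04],
  "slide": [
    [-0.01,-0.002,0],
    [-0.017,-0.003,0],
    [-0.017,-0.003,0.02],
    [-0.017,-0.003,0.045],
    [-0.017,-0.003,0.07],
    [-0.017,-0.003,0.095],
    [-0.017,-0.003,0.11],
    [-0.017,-0.003,0.12],
    [-0.017,-0.003,0.12]
  ],
  "rotation": [
    [0,0,0],
    [0,0,0],
    [0,0,0],
    [0,0,0],
    [0,0,0],
    [0,0,0],
    [0,0,0],
    [0,0,0],
    [0,0,0]
  ]
}}

```text
time_s: 8.55
tool_pos: [0.5715, -0.1549, 0.1237]
orientation: [-0.002, 0.575, 0.818, -0.0]
force: [-0.5, -0.2, -3.4]
gripper_width: 0.54
finger_force: 62.6
```

```bash
python3 look.py p1
python3 - <<'E'
import cv2
b=cv2.imread("pics/p1_scene.png")
cv2.imwrite("pics/p1c.png",cv2.resize(b[130:340,130:310],None,fx=2.8,fy=2.8,interpolation=cv2.INTER_CUBIC))
E
```

```text
[ 0.57145156 -0.15486874  0.12366573] [-0.47054074 -0.21148474 -3.36325061] [-0.01518572  0.04299785  0.00040527] 62.64547348022461 0.5396739037624912
tool y yaw 0.3449642104583661
```

View pics/p1c.png

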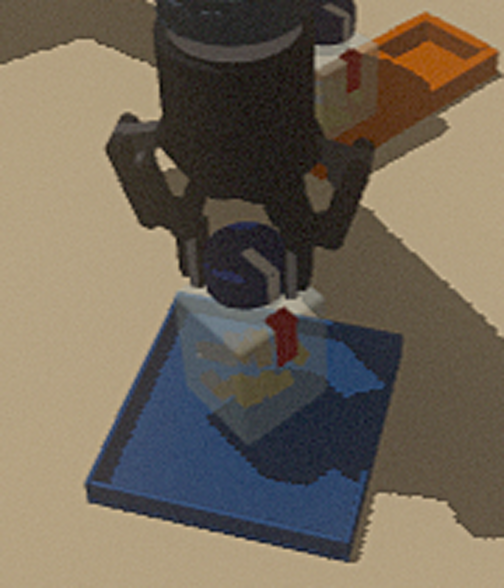

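The jar hangs over the tray centre, with its bar at its mark. I'll check whether it hangs upright using the depth on the cap.

Run:
```python
from h import *
c=np.load("scene2.npz"); W=cloud(c)
hsv=cv2.cvtColor(c["frame"],cv2.COLOR_RGB2HSV).astype(int)
v,u=np.mgrid[:384,:512]
cu,cv_=130+245/2.8,130+262/2.8
m=(np.hypot(u-cu,v-cv_)<16)&(hsv[...,0]>100)&(hsv[...,0]<135)&(hsv[...,1]>60)
P=W[m]; P=P[~np.isnan(P[:,0])]
print(len(P),P.min(0),P.max(0))
T=P[P[:,2]>np.percentile(P[:,2],40)]
best=None;rng=np.random.default_rng(0)
for _ in range(500):
    a,b,d=T[rng.choice(len(T),3,False)]; n=np.cross(b-a,d-a); L=np.linalg.norm(n)
    if L<1e-5: continue
    n/=L; k=abs((T-a)@n)<.0015
    if best is None or k.sum()>best.sum(): best=k
Q=T[best]; q=Q.mean(0); n=np.linalg.svd(Q-q)[2][2]; print(best.sum(),len(T),q,n*np.sign(n[2]))
# red mark: shoulder strip & side
r=((hsv[...,0]<6)|(hsv[...,0]>172))&(hsv[...,1]>120)&(u>220)&(u<245)&(v>235)&(v<265)
print(r.sum(),[W[r][i].round(4) for i in range(0,r.sum(),max(1,r.sum()//12))])
```

```text
126 [ 0.55329555 -0.17877741  0.13255813] [ 0.59561216 -0.1336832   0.15519586]
75 75 [ 0.57339482 -0.15432347  0.15345986] [-0.00652016 -0.00687051  0.99995514]
135 [array([ 0.5963, -0.1591,  0.1231]), array([ 0.6009, -0.1607,  0.1225]), array([ 0.6058, -0.1601,  0.1223]), array([ 0.5952, -0.1693,  0.1208]), array([ 0.6012, -0.1704,  0.1228]), array([ 0.6064, -0.1642,  0.1174]), array([ 0.6032, -0.1679,  0.1147]), array([ 0.6058, -0.1601,  0.106 ]), array([ 0.6046, -0.1674,  0.108 ]), array([ 0.602 , -0.1723,  0.1067]), array([ 0.6044, -0.1642,  0.0975]), array([ 0.6026, -0.1705,  0.0981]), array([ 0.6034, -0.1689,  0.0921])]
```

The cap normal is vertical within 0.5°, so the jar hangs upright, with its underside at about 0.033. I'll lower it slowly while watching the force (now -3.4).

Call:
{"fn": "jog_arm", "kwargs": {
  "grip": [0.04,0.04,0.04,0.04,0.04,0.04],
  "slide": [
    [0,0,0.007],
    [0,0,0.014],
    [0,0,0.02],
    [0,0,0.023],
    [0,0,0.024],
    [0,0,0.024]
  ],
  "rotation": [
    [0,0,0],
    [0,0,0],
    [0,0,0],
    [0,0,0],
    [0,0,0],
    [0,0,0]
  ]
}}

```text
time_s: 9.25
tool_pos: [0.5727, -0.156, 0.1011]
orientation: [-0.0, 0.576, 0.818, 0.0]
force: [0.6, -0.2, -2.4]
gripper_width: 0.546
finger_force: 62.6
```

Call:
{"fn": "jog_arm", "kwargs": {
  "grip": [0.04,0.04,0.04,0.04],
  "slide": [
    [0,0,0.0005],
    [0,0,0.001],
    [0,0,0.0015],
    [0,0,0.002]
  ],
  "rotation": [
    [0,0,0],
    [0,0,0],
    [0,0,0],
    [0,0,0]
  ]
}}

```text
time_s: 9.65
tool_pos: [0.5729, -0.156, 0.0994]
orientation: [0.0, 0.576, 0.818, 0.0]
force: [-0.2, 0.7, -3.0]
gripper_width: 0.545
finger_force: 62.6
```

Call:
{"fn": "jog_arm", "kwargs": {
  "grip": [0.04,0.04,0.04,0.04],
  "slide": [
    [0,0,0.0005],
    [0,0,0.001],
    [0,0,0.0015],
    [0,0,0.002]
  ],
  "rotation": [
    [0,0,0],
    [0,0,0],
    [0,0,0],
    [0,0,0]
  ]
}}

```text
time_s: 10.05
tool_pos: [0.5728, -0.156, 0.0972]
orientation: [-0.0, 0.576, 0.818, 0.0]
force: [0.2, 0.6, -3.3]
gripper_width: 0.541
finger_force: 62.6
```

Call:
{"fn": "jog_arm", "kwargs": {
  "grip": [0.04,0.04,0.04],
  "slide": [
    [0,0,0.0005],
    [0,0,0.001],
    [0,0,0.001]
  ],
  "rotation": [
    [0,0,0],
    [0,0,0],
    [0,0,0]
  ]
}}

```text
time_s: 10.35
tool_pos: [0.5727, -0.156, 0.0962]
orientation: [-0.0, 0.576, 0.818, 0.0]
force: [-0.5, 0.6, -2.2]
gripper_width: 0.543
finger_force: 62.6
```

Call:
{"fn": "jog_arm", "kwargs": {
  "grip": [0.04,0.04,0.04],
  "slide": [
    [0,0,0.0005],
    [0,0,0.001],
    [0,0,0.001]
  ],
  "rotation": [
    [0,0,0],
    [0,0,0],
    [0,0,0]
  ]
}}

```text
time_s: 10.65
tool_pos: [0.5732, -0.1561, 0.0959]
orientation: [0.0, 0.576, 0.818, 0.0]
force: [-0.2, 0.3, 1.2]
gripper_width: 0.543
finger_force: 62.8
```

Call:
{"fn": "jog_arm", "kwargs": {
  "grip": [0.04,0.04,0.04],
  "slide": [
    [0,0,0.0003],
    [0,0,0.0006],
    [0,0,0.0006]
  ],
  "rotation": [
    [0,0,0],
    [0,0,0],
    [0,0,0]
  ]
}}

```text
time_s: 10.95
tool_pos: [0.5735, -0.1562, 0.0956]
orientation: [0.001, 0.576, 0.818, 0.0]
force: [-0.7, 1.2, 5.8]
gripper_width: 0.541
finger_force: 63.2
```

The jar is on the floor: force went from -3 to +6 N. I'll release slowly, then retreat straight up.

Call:
{"fn": "jog_arm", "kwargs": {
  "grip": [0.047,0.05,0.055,0.06,0.07,0.08,0.085,0.085,0.085,0.085],
  "slide": [
    [0,0,0],
    [0,0,0],
    [0,0,0],
    [0,0,0],
    [0,0,0],
    [0,0,0],
    [0,0,0],
    [0,0,0],
    [0,0,0],
    [0,0,0]
  ],
  "rotation": [
    [0,0,0],
    [0,0,0],
    [0,0,0],
    [0,0,0],
    [0,0,0],
    [0,0,0],
    [0,0,0],
    [0,0,0],
    [0,0,0],
    [0,0,0]
  ]
}}

```text
time_s: 11.95
tool_pos: [0.5728, -0.156, 0.0947]
orientation: [0.0, 0.576, 0.818, 0.0]
force: [0.4, 0.5, -0.7]
gripper_width: 0.996
finger_force: 0.0
```

Call:
{"fn": "jog_arm", "kwargs": {
  "grip": [0.085,0.085,0.085,0.085,0.085,0.085,0.085,0.085,0.085,0.085,0.085,0.085],
  "slide": [
    [0,0,-0.01],
    [0,0,-0.03],
    [0,0,-0.06],
    [0,0,-0.09],
    [0,0,-0.12],
    [0.03,0,-0.13],
    [0.07,0,-0.13],
    [0.11,0,-0.13],
    [0.15,0,-0.13],
    [0.19,0,-0.13],
    [0.2,0,-0.13],
    [0.2,0,-0.13]
  ],
  "rotation": [
    [0,0,0],
    [0,0,0],
    [0,0,0],
    [0,0,0],
    [0,0,0],
    [0,0,0],
    [0,0,0],
    [0,0,0],
    [0,0,0],
    [0,0,0],
    [0,0,0],
    [0,0,0]
  ]
}}

```text
time_s: 13.15
tool_pos: [0.5051, 0.0334, 0.2256]
orientation: [0.0, 0.575, 0.818, 0.0]
force: [0.4, 0.0, 0.1]
gripper_width: 0.996
finger_force: 0.0
```

```bash
python3 look.py f1
python3 - <<'E'
import cv2,numpy as np
a=cv2.imread("pics/f1_top.png")[130:290,80:400]; b=cv2.imread("pics/f1_scene.png")[110:340,130:330]
a=cv2.resize(a,(400,200),interpolation=cv2.INTER_CUBIC); b=cv2.resize(b,(400,460),interpolation=cv2.INTER_CUBIC)
o=np.zeros((460,800,3),np.uint8); o[:200,:400]=a; o[:,400:]=b
c=cv2.imread("pics/f1_top.png")[150:245,280:390]; o[200:460,:301]=cv2.resize(c,(301,260),interpolation=cv2.INTER_CUBIC)
cv2.imwrite("pics/f1c.png",o)
E
```

```text
[0.50508546 0.03337909 0.22556255] [0.4186773  0.0168331  0.08385524] [-0.00836594 -0.03327336  0.0569806 ] 0.0 0.9963701638800346
tool y yaw 0.3467233539148935
```

View pics/f1c.png

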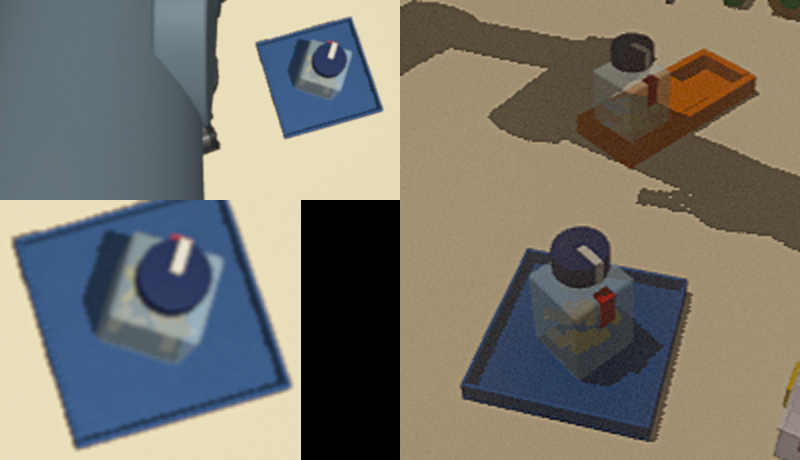

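The jar stands upright mid-tray, with its bar end at about (182,240) on the red mark at (178,238). Jar b is untouched in the cradle, and the gripper is clear. I'll hand it in.

```bash
python3 -c "
from bench import manip
print(manip.job_done())"
```

```text
the job is handed in; nothing more can be done
None
```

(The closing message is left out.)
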